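# Roll the wide sample cartridge to the inspection line

### The job

Two closed steel cartridges lie on the dark grey inspection board, one on each side of the white tape line. Roll the wider one across the board by pushing its side, without lifting it, until it rests along the tape line, its axis above the tape and parallel to it. Do not let it run past the line, and leave the slim cartridge where it lies.

Things in the scene. Friction and masses are not known exactly. Their poses are not given: they have to be found in the camera images.
- wide_cartridge: Wider of two closed steel cylinders, 38 mm diameter, 100 mm long (plus a 3 mm brass stub at each end), 0.17 to 0.33 kg, on the board, free to roll. Origin at its middle, 19 mm above the board; y is its axis, x and z turn as it rolls. Starts 65 to 80 mm from the tape line, on the near or the far side, yawed up to 0.12 rad from it. Pushed at 4 cm/s it rolls on up to 8 mm after the fingers stop.
- slim_cartridge: Slimmer steel cylinder, 22 mm diameter, 100 mm long, lying on the board on the other side of the tape line, 65 to 80 mm from it. Origin at its middle, 11 mm above the board; y is its axis. To be left where it is. Round the board: a tall table on legs to the left (swing in from the robot's side), a bench vice to the right, a cabinet 0.77 m ahead of the base.
- line (a point): Middle of the flat white tape line (10 x 170 mm) on the fixed dark board, on its top, 10 mm above the bench. y along the tape, x across it (rolling direction), level, away from the robot, z up. Board 280 mm along x, 210 mm along y. A stopper (32 mm wide, 26 high) and a brass fitting (18 x 52 mm, 16 high) lie on its left and right margins, centred about 90 mm from the board's midline.

How it is judged:
By the outcome, as a careful person would: the job done as asked, in the order asked, and still so for the second after the job is handed in, with the robot touching nothing.
It also fails if it takes over 35 s, if anything falls off the work surface, if the arm or the gripper's body presses on something with over 40 N, if the wrist force passes 120 N, or if a joint passes its speed limit or range.

### The arm

A 6-joint arm with a two-finger parallel gripper is mounted at the origin on a cart in front of the work surface, level with it; the furniture and walls round the work are solid. World frame = base frame: x ahead of the robot, y to its left, z up, the work surface at z = 0. Lengths are in m, angles in rad, forces in N, time in s.
With the tool pointing down it reaches from about 0.3 to 0.775 m from the base axis. Payload 14.6 kg.
Tool frame: the origin (TCP) lies between the finger pads; the fingertips stand ctrl.tip_extent ahead of it and the grasp point (between the pads) lies 3 mm ahead of it (ctrl.tip_extent is the distance from the TCP to the fingertips, in m); z points along the fingers, y is the line along which they close (so a half turn about z gives the same grasp; the last joint's range is limited). The gripper opens to 94 mm and grips with 3 to 60 N. Pads are 16 mm wide; open, the fingers measure 119 mm over their backs; the gripper's body (75 mm by 177 mm) begins 78 mm behind the grasp point.
Start: joints at [1.156, 0.3, 1.521, -0, 1.321, -0.067], TCP at [0.187, 0.517, 0.188] pointing down, gripper open.
Joint ranges: [-3.03, 3.03], [-0.79, 2.21], [0.23, 2.52], [-1.04, 4.18], [0, 3.07], [-2.55, 2.55]. Speed limits (rad/s): [2.22, 2.22, 2.57, 3.14, 3.14, 3.14].

### API

Orientations are given as [roll, pitch, yaw] about the fixed x, y, z axes, in that order (R = Rz(yaw) Ry(pitch) Rx(roll)).
In Python, from station import ctrl, viewer, get_obs gives the robot as it stands (ctrl), with the cameras (viewer) and the readings as plain functions.
- The arm moves only by the shell command python3 shift.py 'ROWS' [OPENING] [FORCE]. ROWS is a JSON list of rows, 1 to 10 of them, each written [[dx, dy, dz], [rx, ry, rz]]: dx, dy, dz in shares of the most that a row can go, 1 being 50 mm, then a rotation vector rx, ry, rz in parts of the range, where 1.0 means pi/2 rad; each row shifts and turns the commanded pose from where the row before left it, along the tool's axes as they then stand; what a row does not reach is not made up. A row lasts 1/10 s, in which the tool goes at most 0.05 m and 0.15 rad, less where a joint would pass 70% of its speed; a pose out of reach is approached as far as the arm can. OPENING is the finger opening in m, set as the command begins (- or left out keeps the last). The fingers move at their own pace and stop on an object; FORCE is the grip in N (left out, the last holds). Time passes only in rows, so rows that do not move let the fingers close. It prints the time, the measured TCP pose, the force, the opening and the grip force at its end. Shift and turn numbers lie between -1 and 1, and a call with a number outside is refused. Input that does not fit is refused with a message, and nothing moves.
- get_obs(): the state, without advancing time (a new reading comes with each control period).
- viewer.camera(name): name is "scene" or "side" or "wrist"; returns a dict with "pixels" (480x640x3 uint8, blue, green, red), "fx", "fy", "cx", "cy" (pixels), "extrinsics" (4x4, takes a point from camera to world coordinates). Camera axes: x right, y up, looking along -z (the intrinsics and any distortion apply to the point x, -y, -z); pixel columns grow to the right and rows downward; lengths in m; the calibration is good to about 2 mm. A picture is of the moment at which its call begins. There is no depth.
- ctrl.hand_in(): hands the job in; it is judged then, once.
The state is a dict: "time_s": time; "qpos": joint angles; "joint_vel": joint speeds; "tau": joint torques, N m; "ee_pos": TCP position; "eef_rot": TCP orientation; "force": force on the tool from outside, world axes, zero at the start; "moment": the same for the moment, N m; "grip_width": finger opening in m; "grip_force": force on a finger pad.
Only numpy, scipy, OpenCV 4.12 (cv2) and the standard library are available. Lean on these libraries where they do the work, as an engineer would, in place of code of your own. Each camera call takes 0.05 s, during which the arm holds its last target. There are 200 camera calls.

## Working session

There is one attempt and no reset: what is moved stays moved. The work goes in short steps, Python scripts to look and compute and a shell command to move; the robot and the scene stay as the last step left them, time stands still between calls to the robot, and variables do not carry over. Pictures are saved under pics/ and viewed, at most 10 in all, crops included, and the job is handed in when it is done.

```bash
ls; mkdir -p pics
python3 - <<'E'
from station import ctrl, viewer, get_obs
import cv2,numpy as np
for n in("scene","side"):
    c=viewer.camera(n);cv2.imwrite(f"pics/{n}0.png",c["pixels"]);print(n,c["fx"],c["cx"],c["cy"],np.round(c["extrinsics"],3).tolist(),c.keys())
o=get_obs();print(o["time_s"],o["ee_pos"],o["eef_rot"],ctrl.tip_extent,o["grip_width"])
E
```

```text
pics
shift.py
station.py
scene 498.6201850302218 324.19693359927794 243.14292355439582 [[0.437, 0.603, -0.668, -0.043], [-0.899, 0.275, -0.34, -0.202], [-0.022, 0.749, 0.662, 0.607], [0.0, 0.0, 0.0, 1.0]] dict_keys(['pixels', 'fx', 'fy', 'cx', 'cy', 'extrinsics'])
side 543.5163598865241 321.5677341281103 248.93196617709464 [[-0.645, -0.607, 0.464, 0.928], [0.764, -0.524, 0.377, 0.422], [0.014, 0.598, 0.801, 0.734], [0.0, 0.0, 0.0, 1.0]] dict_keys(['pixels', 'fx', 'fy', 'cx', 'cy', 'extrinsics'])
0.1 [0.18736812 0.51681941 0.18776144] [-3.14057626e+00 -5.08833904e-05  2.79374794e+00] 0.022 0.09410702673199328
```

View pics/scene0.png

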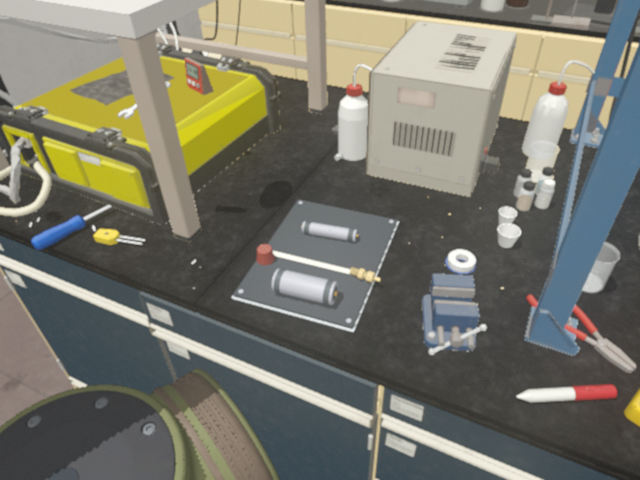

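View pics/side0.png

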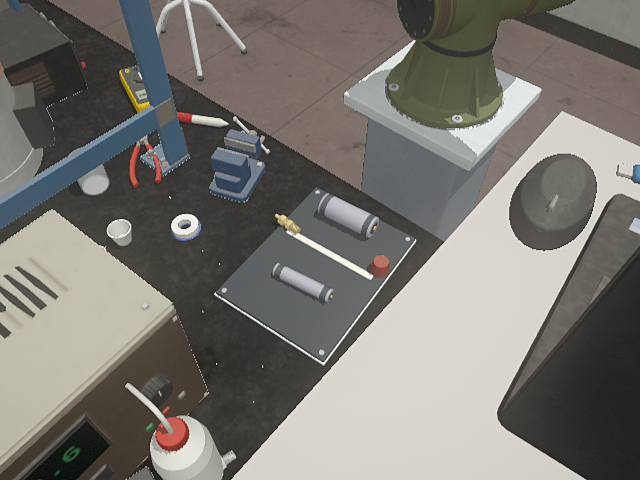

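The wide cartridge is on the near side: scene ≈(305,286), side ≈(348,214). The slim one is on the far side: scene (330,232), side (303,282). The tape runs from scene (272,254) to (352,272). I'll enlarge both views to get precise pixels.

Run:
```python
import cv2,numpy as np
a=cv2.imread("pics/scene0.png")[195:325,230:405];b=cv2.imread("pics/side0.png")[180:365,210:420]
a=cv2.resize(a,None,fx=4.5,fy=4.5,interpolation=cv2.INTER_CUBIC);b=cv2.resize(b,None,fx=3.2,fy=3.2,interpolation=cv2.INTER_CUBIC)
cv2.imwrite("pics/a.png",a);cv2.imwrite("pics/b.png",b);print(a.shape,b.shape)
```

```text
(585, 788, 3) (592, 672, 3)
```

View pics/a.png

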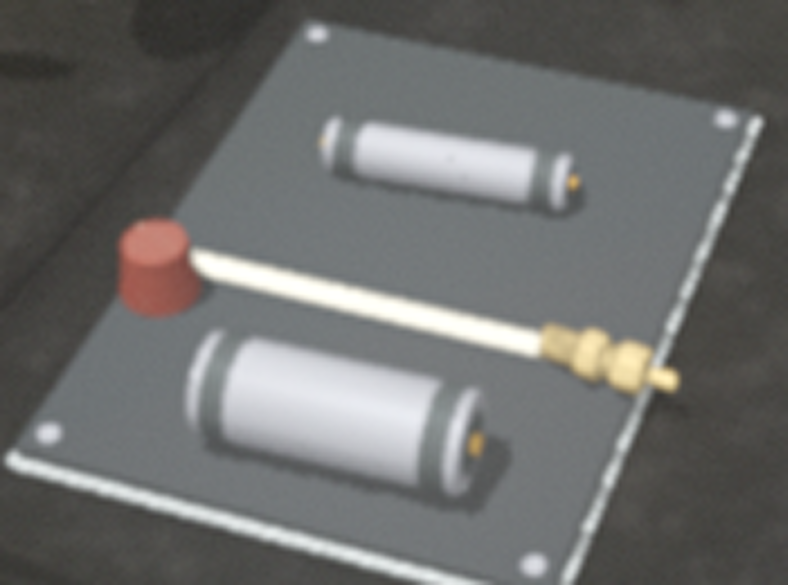

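View pics/b.png

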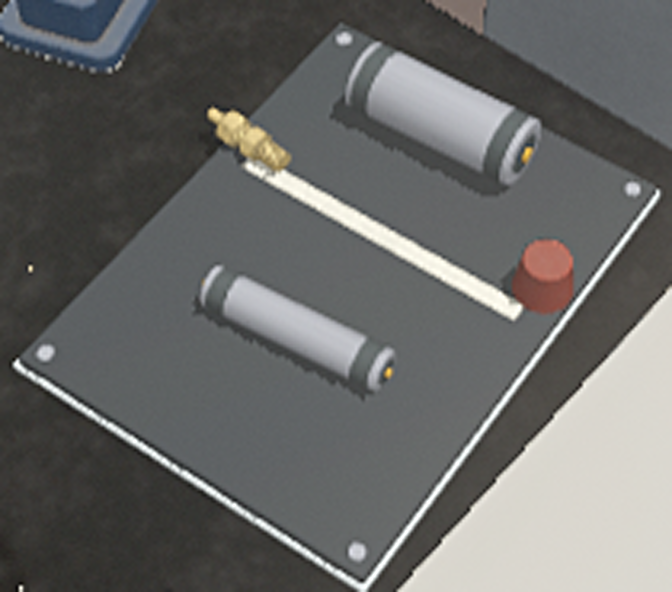

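```bash
cat > h.py <<'E'
import numpy as np,cv2
from station import ctrl, viewer, get_obs
def ray(c,p):
    E=np.array(c["extrinsics"]);d=np.array([(p[0]-c["cx"])/c["fx"],-(p[1]-c["cy"])/c["fy"],-1.])
    return E[:3,3],E[:3,:3]@d
def onz(c,p,z):
    o,d=ray(c,p);return o+d*(z-o[2])/d[2]
def tri(c1,p1,c2,p2):
    o,d=ray(c1,p1);q,e=ray(c2,p2)
    s=np.linalg.lstsq(np.c_[d,-e],q-o,rcond=None)[0];A,B=o+d*s[0],q+e*s[1]
    return (A+B)/2,np.linalg.norm(A-B)
def proj(c,P):
    E=np.array(c["extrinsics"]);q=(np.asarray(P)-E[:3,3])@E[:3,:3]
    return np.c_[c["cx"]-c["fx"]*q[:,0]/q[:,2],c["cy"]+c["fy"]*q[:,1]/q[:,2]]
E
python3 - <<'E'
from h import *
import pickle
np.set_printoptions(precision=4,suppress=True)
A=viewer.camera("scene");B=viewer.camera("side")
a=lambda u,v:((u+.5)/4.5-.5+230,(v+.5)/4.5-.5+195)
b=lambda u,v:((u+.5)/3.2-.5+210,(v+.5)/3.2-.5+180)
for n,p,q in[("NL",(48,433),(632,188)),("NR",(533,565),(344,38)),("FL",(317,33),(357,551)),("FR",(726,119),(45,352)),("tapeL",(195,263),(515,311)),("slimNearRim",(447,468),(447,468))][:5]:
    print(n,*tri(A,a(*p),B,b(*q)),onz(A,a(*p),.01)[:2],onz(B,b(*q),.01)[:2])
tr=onz(A,a(540,341),.01);tl=onz(A,a(195,263),.01);print("tape A",tl,tr)
t2=onz(B,b(256,166),.01);t1=onz(B,b(515,311),.01);print("tape B",t1,t2,np.linalg.norm(t1-t2))
wr=onz(A,a(477,444),.029);wl=onz(B,b(527,153),.029);print("wide",wl,wr,np.linalg.norm(wl-wr),(wl+wr)/2)
sr=onz(A,a(574,182),.021);sl=onz(B,b(388,372),.021);print("slim",sl,sr,np.linalg.norm(sl-sr),(sl+sr)/2)
E
```

```text
NL [0.3956 0.1776 0.0097] 0.0020478246673630743 [0.3949 0.1783] [0.3964 0.1769]
NR [ 0.4137 -0.0073  0.0095] 0.0019241498307089905 [ 0.4127 -0.0067] [ 0.4145 -0.0078]
FL [0.6507 0.2024 0.0096] 0.0016362475908780888 [0.6498 0.2028] [0.6513 0.2018]
FR [0.6688 0.017  0.0093] 0.001414427747495743 [0.6673 0.0172] [0.6693 0.0167]
tapeL [0.4982 0.1767 0.0083] 0.0004411094756973285 [0.4965 0.1758] [0.4993 0.1771]
tape A [0.4965 0.1758 0.01  ] [0.5132 0.0349 0.01  ]
tape B [0.4993 0.1771 0.01  ] [0.5153 0.0166 0.01  ] 0.16127890013437562
wide [0.4272 0.1284 0.029 ] [0.4395 0.0267 0.029 ] 0.10240059033040264 [0.4334 0.0776 0.029 ]
slim [0.5739 0.1558 0.021 ] [0.5915 0.0546 0.021 ] 0.10271353953059742 [0.5827 0.1052 0.021 ]
```

Run:
```python
from h import *
np.set_printoptions(precision=4,suppress=True)
A=viewer.camera("scene");B=viewer.camera("side")
a=lambda u,v:((u+.5)/4.5-.5+230,(v+.5)/4.5-.5+195)
b=lambda u,v:((u+.5)/3.2-.5+210,(v+.5)/3.2-.5+180)
print("fit inner",tri(A,a(543,338),B,b(288,159)),"tip",tri(A,a(676,381),B,b(210,114)))
print("stopper top",tri(A,a(155,238),B,b(548,257)))
print("leg",onz(A,(188,236),0),onz(A,(167,225),0),"vice",onz(A,(425,345),0), onz(B,(212,195),0))
m=np.array([.5065,.092]);u=np.array([-.0995,.995]);x=np.array([.995,.0995])
for n,p in dict(wide=[.4334,.0776],slim=[.5827,.1052]).items(): print(n,(p-m)@x,(p-m)@u)
```

```text
fit inner (array([0.5062, 0.0311, 0.0193]), np.float64(0.0006759160100067583)) tip (array([ 0.5087, -0.0218,  0.017 ]), np.float64(0.0009991429901980047))
stopper top (array([0.4785, 0.1795, 0.0367]), np.float64(0.0010420160840722632))
leg [0.48   0.3523 0.    ] [0.4896 0.4101 0.    ] vice [ 0.425  -0.1261  0.    ] [ 0.5388 -0.1523 -0.    ]
wide -0.07416729999999994 -0.007054550000000001
slim 0.07713240000000005 0.005552099999999998
```

The rows are not in the units I measure in: shifts go in shares of 50 mm and turns go in shares of pi/2 rad. I convert before sending: -0.0345 m is -0.69.

```bash
python3 shift.py '[[[-0.69,-0.69,0],[0,0,0]],[[-0.69,-0.69,0],[0,0,0]],[[-0.69,-0.69,0],[0,0,0]],[[-0.69,-0.69,0],[0,0,0]],[[-0.69,-0.69,0],[0,0,0]],[[-0.69,-0.69,0],[0,0,0]],[[-0.69,-0.69,0],[0,0,0]]]' 0.06
```

```text
time_s: 1.0
ee_pos: [0.3325, 0.2059, 0.1885]
eef_rot: [3.141, 0.0, 2.794]
force: [0.7, 0.4, -0.2]
grip_width: 0.0601
grip_force: 0.0
```

The fitting's inner end is at about -61 mm along the tape, and the wide cartridge's right end would come to about -60 mm. I'll push slightly yawed at first so it drifts left, and straighten it near the line.

To row units: -0.0362 m is -0.724, -0.0331 m is -0.662, -0.1294 rad / 1.5708 = -0.0824.

```bash
python3 shift.py '[[[-0.662,-0.724,0],[0,0,0]],[[-0.662,-0.724,0],[0,0,0]],[[-0.662,-0.724,0],[0,0,0]],[[0,0,0],[0,0,-0.0824]],[[0,0,0],[0,0,-0.0824]],[[0,0,0],[0,0,-0.0824]],[[0,0,0],[0,0,-0.0824]],[[0,0,0],[0,0,0]]]'
python3 - <<'E'
from h import *
c=viewer.camera("wrist");cv2.imwrite("pics/w0.png",c["pixels"]);print(c["fx"],np.round(c["extrinsics"],3).tolist())
E
```

```text
time_s: 1.8
ee_pos: [0.3885, 0.0717, 0.1883]
eef_rot: [-3.142, -0.0, -2.97]
force: [0.6, 0.0, -0.6]
grip_width: 0.0601
grip_force: 0.0
337.759032708818 [[-0.17, -0.953, -0.252, 0.316], [0.985, -0.165, -0.043, 0.059], [-0.001, -0.256, 0.967, 0.385], [0.0, 0.0, 0.0, 1.0]]
```

View pics/w0.png

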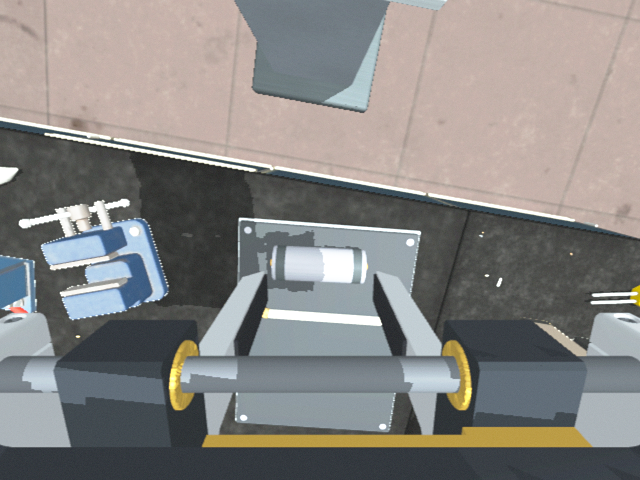

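```bash
python3 - <<'E'
from h import *
np.set_printoptions(precision=4,suppress=True)
c=viewer.camera("wrist")
for n,p,z in[("stubR",(269,263.5),.029),("endL",(368,266.5),.029),("tapeL",(382,321),.01),("tapeR",(264,314),.01),("NR",(248,230),.01),("NL",(410,243),.01),("FR",(243,418),.01),("FL",(388.5,426),.01)]: print(n,onz(c,p,z))
E
python3 shift.py '[[[0,0,0.74],[0,0,0]],[[0,0,0.74],[0,0,0]],[[0,0,0.74],[0,0,0]],[[0,0,0.74],[0,0,0]],[[0,0,0],[0,0,0]]]'
```

```text
stubR [0.4432 0.0228 0.029 ]
endL [0.4284 0.1318 0.029 ]
tapeL [0.5006 0.1668 0.01  ]
tapeR [0.5152 0.0231 0.01  ]
NR [ 0.4141 -0.0078  0.01  ]
NL [0.3985 0.1776 0.01  ]
FR [0.6708 0.0143 0.01  ]
FL [0.6512 0.2083 0.01  ]
time_s: 2.4
ee_pos: [0.386, 0.0716, 0.0371]
eef_rot: [3.141, -0.007, -2.975]
force: [0.3, -0.2, 0.6]
grip_width: 0.0604
grip_force: 0.0
```

To row units: -0.003 m is -0.06, -0.002 m is -0.04.

```bash
python3 shift.py '[[[-0.06,0,0],[0,0,0]],[[-0.06,0,0],[0,0,0]],[[-0.06,0,0],[0,0,0]],[[-0.06,0,0],[0,0,0]],[[-0.06,0,0],[0,0,0]],[[-0.06,0,0],[0,0,0]],[[-0.06,0,0],[0,0,0]],[[-0.06,0,0],[0,0,0]],[[-0.04,0,0],[0,0,0]],[[-0.04,0,0],[0,0,0]]]'
python3 shift.py '[[[-0.04,0,0],[0,0,0]],[[-0.04,0,0],[0,0,0]],[[-0.04,0,0],[0,0,0]],[[-0.04,0,0],[0,0,0]],[[-0.04,0,0],[0,0,0]],[[-0.04,0,0],[0,0,0]],[[-0.04,0,0],[0,0,0]],[[-0.04,0,0],[0,0,0]],[[-0.02,0,0],[0,0,0]],[[-0.02,0,0],[0,0,0]]]'
python3 - <<'E'
from h import *
A=viewer.camera("scene")["pixels"];B=viewer.camera("side")["pixels"]
a=cv2.resize(A[195:325,230:405],None,fx=2.28,fy=2.28,interpolation=cv2.INTER_CUBIC)
b=cv2.resize(B[180:365,210:420],None,fx=1.9,fy=1.9,interpolation=cv2.INTER_CUBIC)
im=np.zeros((352,800,3),np.uint8);im[:a.shape[0],:a.shape[1]]=a;im[:b.shape[0],400:400+b.shape[1]]=b
cv2.imwrite("pics/p1.png",im);print(a.shape,b.shape,get_obs()["force"])
E
```

```text
time_s: 3.4
ee_pos: [0.4162, 0.0765, 0.0402]
eef_rot: [3.142, -0.0, -2.972]
force: [0.3, -0.0, -0.5]
grip_width: 0.06
grip_force: 0.0
time_s: 4.4
ee_pos: [0.4339, 0.0795, 0.0402]
eef_rot: [3.142, -0.0, -2.972]
force: [-0.2, -0.9, 0.7]
grip_width: 0.0599
grip_force: 0.0
(296, 399, 3) (352, 399, 3) [ 0.26572945 -0.93015657  0.01497063]
```

View pics/p1.png

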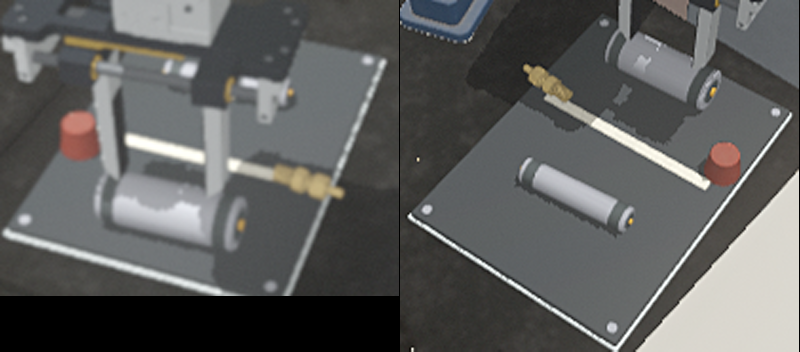

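The cartridge hasn't moved: its stub is still at (241,226) on the left and (713,92) on the right. Both views show the fingers ending at its top edge. I'll triangulate the fingertips.

Run:
```python
from h import *
np.set_printoptions(precision=4,suppress=True)
A=viewer.camera("scene");B=viewer.camera("side")
a=lambda u,v:(u/2.28+230,v/2.28+195)
b=lambda u,v:((u-400)/1.9+210,v/1.9+180)
print(tri(A,a(112,178),B,b(703,74)),tri(A,a(215,194),B,b(625,39)))
o=get_obs();print(o["ee_pos"],o["eef_rot"],o["qpos"],o["force"],ctrl.tip_extent)
P=np.array(o["ee_pos"]);n=np.array([.985,.169,0]);u=np.array([-.169,.985,0])
for nm,c,x0,y0,x1,y1,s in[("scene",A,230,195,405,325,4.5),("side",B,300,140,430,250,4.5)]:
    im=c["pixels"].copy()
    k=cv2.resize(im[y0:y1,x0:x1],None,fx=s,fy=s,interpolation=cv2.INTER_CUBIC)
    for sg in(-1,1):
        q=proj(c,[P+u*sg*.036+[0,0,-.022],P+u*sg*.036])
        for i,(x,y) in enumerate(q): cv2.circle(k,(int((x-x0)*s),int((y-y0)*s)),3,((0,0,255),(0,255,0))[i],-1)
    cv2.imwrite(f"pics/q_{nm}.png",k)
```

```text
(array([0.4286, 0.1194, 0.0452]), np.float64(0.00292002850017757)) (array([0.4433, 0.0448, 0.048 ]), np.float64(0.005475381431126322))
[0.4338 0.0795 0.0402] [ 3.1416 -0.     -2.9718] [ 0.0982  0.2575  1.9632  0.      0.9209 -1.6424] [0.5516 0.0296 0.2117] 0.022
```

View pics/q_scene.png

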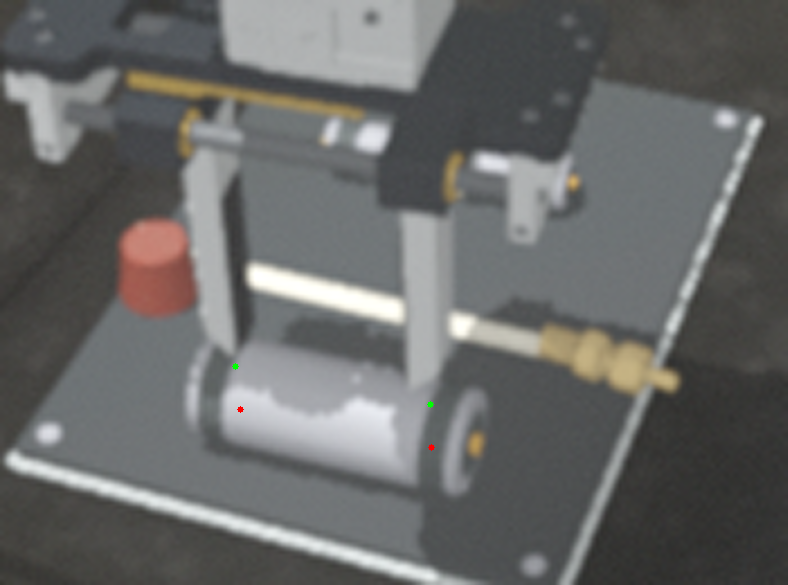

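View pics/q_side.png

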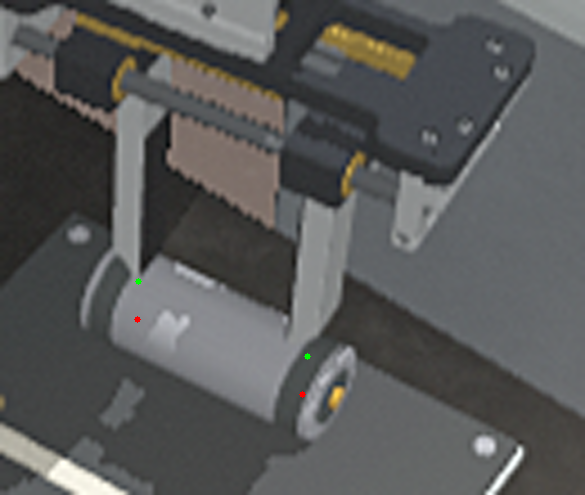

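```bash
python3 - <<'E'
from h import *
np.set_printoptions(precision=4,suppress=True)
A=viewer.camera("scene");B=viewer.camera("side")
a=lambda u,v:(u/4.5+230,v/4.5+195)
b=lambda u,v:(u/4.5+300,v/4.5+140)
print("rings",tri(A,a(190,130),B,b(353,172)),tri(A,a(455,180),B,b(123,78)))
print("fingers bottom",tri(A,a(237,350),B,b(290,342)),tri(A,a(437,383),B,b(120,278)),tri(A,a(437,383),B,b(138,275)))
for d in (A,B):
  print(np.array(d["extrinsics"])[:3,3])
o=get_obs();print(o["time_s"],o["tau"],o["force"],o["moment"])
E
grep -c . /dev/null; ls -la .
```

```text
rings (array([0.429 , 0.1239, 0.1446]), np.float64(0.0004213569760989767)) (array([0.4437, 0.0357, 0.1428]), np.float64(0.001276725031960944))
fingers bottom (array([0.4301, 0.1117, 0.0479]), np.float64(0.005998433756722484)) (array([0.4463, 0.0425, 0.0459]), np.float64(0.0036918921305530493)) (array([0.4432, 0.0445, 0.0472]), np.float64(0.0027624345375515617))
[-0.0433 -0.2017  0.6065]
[0.9276 0.4221 0.7341]
4.7 [  0.0027 -42.944  -27.5875  -0.0168   0.0732   0.    ] [-0.3164 -1.0375  0.5655] [-0.0008  0.0447 -0.0215]
0
total 24
drwxr-xr-x  3 agent agent 4096 Nov 27 05:58 .
drwxr-xr-x 23 root  root  4096 Nov 27 05:57 ..
-rw-r--r--  1 agent agent  577 Nov 27 05:58 h.py
drwxr-xr-x  2 agent agent 4096 Nov 27 06:01 pics
-rw-r--r--  1 agent agent   61 Jan  1  1970 shift.py
-rw-r--r--  1 agent agent   43 Jan  1  1970 station.py
```

To row units: -0.01 m is -0.2.

```bash
python3 shift.py '[[[0,0,-0.2],[0,0,0]],[[0,0,-0.2],[0,0,0]],[[0,0,-0.2],[0,0,0]],[[0,0,-0.2],[0,0,0]],[[0,0,0],[0,0,0]],[[0,0,0],[0,0,0]]]'
python3 - <<'E'
from h import *
A=viewer.camera("scene")["pixels"];B=viewer.camera("side")["pixels"]
a=cv2.resize(A[195:325,230:405],None,fx=2.28,fy=2.28,interpolation=cv2.INTER_CUBIC)
b=cv2.resize(B[140:250,300:430],None,fx=3,fy=3,interpolation=cv2.INTER_CUBIC)
im=np.zeros((352,800,3),np.uint8);im[:a.shape[0],:a.shape[1]]=a;im[:b.shape[0],400:400+b.shape[1]]=b
cv2.imwrite("pics/p2.png",im)
E
```

```text
time_s: 5.3
ee_pos: [0.4339, 0.0796, 0.0804]
eef_rot: [-3.142, 0.001, -2.972]
force: [-0.4, -1.3, 0.1]
grip_width: 0.0601
grip_force: 0.0
```

View pics/p2.png

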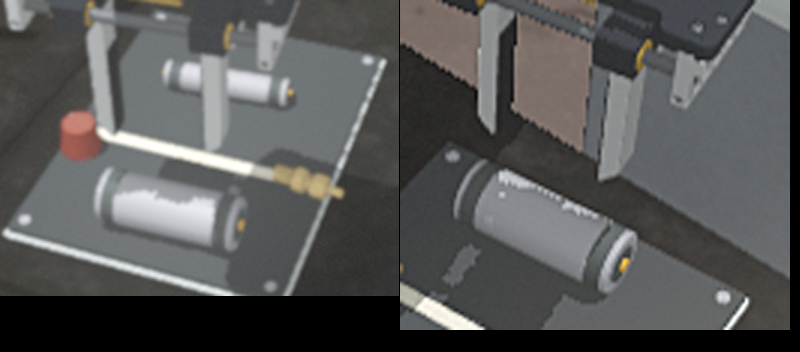

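Run:
```python
from h import *
np.set_printoptions(precision=4,suppress=True)
A=viewer.camera("scene");B=viewer.camera("side")
a=lambda u,v:(u/2.28+230,v/2.28+195)
b=lambda u,v:((u-400)/3+300,v/3+140)
print(tri(A,a(215,150),B,b(488,131)),tri(A,a(108,131),B,b(605,180)))
print("wide stubs",onz(A,a(241,226),.029),onz(B,b(624,265),.029))
print(get_obs()["ee_pos"],get_obs()["qpos"])
```

```text
(array([0.4435, 0.0447, 0.0892]), np.float64(0.004073650036295489)) (array([0.4299, 0.1162, 0.0903]), np.float64(0.0076840416021507))
wide stubs [0.438  0.0258 0.029 ] [0.4284 0.1299 0.029 ]
[0.4336 0.0795 0.0798] [ 0.0982  0.1907  1.9337  0.      1.0181 -1.6424]
```

Both tips sit at z≈0.0895 with the TCP reading 0.080. So the fingertips are really about 10 mm above the reported TCP, not 22 mm below it, and my push passed just over the top of the cartridge, which is untouched. From here I use the measured tip height: tip z = ee z + 0.0095. I'll back off, then go down to ee z≈0.011. I'm also writing a numeric tracker on the brass stubs.

To row units: 0.012 m is 0.24.

```bash
python3 shift.py '[[[0.24,0,0],[0,0,0]],[[0.24,0,0],[0,0,0]],[[0.24,0,0],[0,0,0]],[[0.24,0,0],[0,0,0]],[[0,0,0],[0,0,0]]]'
cat > track.py <<'E'
from h import *
np.set_printoptions(precision=4,suppress=True)
m=np.array([.5065,.092]);yaw=.10
X=np.array([np.cos(yaw),np.sin(yaw)]);U=np.array([-X[1],X[0]])
def blobs(c,lo,hi):
    """saturated-orange blobs lying (at axis height) inside a window of line-frame x and y"""
    h=cv2.cvtColor(c["pixels"],cv2.COLOR_BGR2HSV)
    k=cv2.inRange(h,(12,130,110),(30,255,255));n,_,st,ce=cv2.connectedComponentsWithStats(k)
    r=[]
    for i in range(1,n):
        p=onz(c,ce[i],.029)[:2];l=np.array([(p-m)@X,(p-m)@U])
        if (l>lo).all() and (l<hi).all(): r.append((st[i,4],l,p))
    return r
def track():
    A=viewer.camera("scene");B=viewer.camera("side")
    a=[(s,l+[.0008,-.0005]) for s,l,p in blobs(A,[-.1,-.075],[.02,-.03])]
    b=[(s,l+[-.0008,.0005]) for s,l,p in blobs(B,[-.1,.03],[.02,.075])]
    for n,q in(("R",a),("L",b)): print(n,[(int(s),np.round(l*1e3,1).tolist()) for s,l in q])
    if len(a)==1 and len(b)==1:
        r,l=a[0][1],b[0][1];print("centre mm",(r+l)/2*1e3,"yaw rel",(r[0]-l[0])/.103)
if __name__=="__main__": track()
E
python3 track.py
```

```text
time_s: 6.0
ee_pos: [0.3854, 0.0713, 0.0802]
eef_rot: [3.142, -0.0, -2.972]
force: [0.3, 0.0, 0.8]
grip_width: 0.06
grip_force: 0.0
R [(2, [-73.1, -58.0])]
L [(11, [-74.7, 44.7])]
centre mm [-73.9229  -6.6297] yaw rel 0.015843564254429197
```

To row units: 0.02 m is 0.4, 0.015 m is 0.3.

```bash
sed -i 's/(12,130,110)/(12,90,90)/' track.py
python3 shift.py '[[[0,0,0.4],[0,0,0]],[[0,0,0.4],[0,0,0]],[[0,0,0.3],[0,0,0]],[[0,0,0.2],[0,0,0]],[[0,0,0.08],[0,0,0]],[[0,0,0],[0,0,0]]]'
python3 shift.py '[[[-0.06,0,0],[0,0,0]],[[-0.06,0,0],[0,0,0]],[[-0.06,0,0],[0,0,0]],[[-0.06,0,0],[0,0,0]],[[-0.06,0,0],[0,0,0]],[[-0.04,0,0],[0,0,0]],[[-0.04,0,0],[0,0,0]],[[-0.04,0,0],[0,0,0]],[[-0.04,0,0],[0,0,0]],[[-0.04,0,0],[0,0,0]]]'
python3 track.py
```

```text
time_s: 6.7
ee_pos: [0.3866, 0.0715, 0.0111]
eef_rot: [3.142, -0.0, -2.972]
force: [0.1, -0.5, 0.9]
grip_width: 0.0603
grip_force: 0.0
time_s: 7.7
ee_pos: [0.4113, 0.0757, 0.0112]
eef_rot: [3.142, -0.0, -2.972]
force: [-0.3, 0.3, 0.1]
grip_width: 0.0605
grip_force: 0.1
R [(12, [-65.4, -58.5])]
L [(13, [-66.7, 45.3])]
centre mm [-66.0361  -6.6172] yaw rel 0.012597946652563896
```

To row units: -0.002 m is -0.04.

```bash
python3 shift.py '[[[-0.04,0,0],[0,0,0]],[[-0.04,0,0],[0,0,0]],[[-0.04,0,0],[0,0,0]],[[-0.04,0,0],[0,0,0]],[[-0.04,0,0],[0,0,0]],[[-0.04,0,0],[0,0,0]],[[-0.04,0,0],[0,0,0]],[[-0.04,0,0],[0,0,0]],[[-0.04,0,0],[0,0,0]],[[-0.04,0,0],[0,0,0]]]'
python3 track.py
```

```text
time_s: 8.8
ee_pos: [0.4311, 0.0791, 0.0112]
eef_rot: [3.142, -0.0, -2.972]
force: [0.1, 0.2, 0.2]
grip_width: 0.0601
grip_force: 0.1
R [(1, [-19.0, -68.6]), (12, [-44.8, -57.8])]
L [(12, [-46.5, 45.5])]
```

Run:
```python
from track import *
for n in("scene","side"):
    c=viewer.camera(n);h=cv2.cvtColor(c["pixels"],cv2.COLOR_BGR2HSV)
    v,u=np.where((h[...,2]>150)&(h[...,1]<60))
    P=np.array([onz(c,(x,y),.01)[:2] for x,y in zip(u,v)]);L=np.c_[(P-m)@X,(P-m)@U]
    k=(abs(L[:,0])<.012)&(L[:,1]>-.05)&(L[:,1]<.072);L=L[k]
    f=np.polyfit(L[:,1],L[:,0],1);print(n,k.sum(),"x at mid mm",f[1]*1e3,"slope(yaw excess = -slope)",f[0],"y range",L[:,1].min(),L[:,1].max(),"std",np.std(L[:,0]-np.polyval(f,L[:,1])))
```

```text
scene 404 x at mid mm -1.2390731131765225 slope(yaw excess = -slope) -0.010734462927089907 y range -0.04981971891437352 0.07167214555799645 std 0.005604537944842952
side 417 x at mid mm 0.7156494817071452 slope(yaw excess = -slope) 0.003838511219291158 y range -0.049480701551529685 0.07175821321731753 std 0.003350816935068609
```

To row units: -0.002 m is -0.04, 0.07 rad / 1.5708 = 0.0446.

```bash
python3 shift.py '[[[0,0,0],[0,0,0.0446]],[[-0.04,0,0],[0,0,0]],[[-0.04,0,0],[0,0,0]],[[-0.04,0,0],[0,0,0]],[[-0.04,0,0],[0,0,0]],[[-0.04,0,0],[0,0,0]],[[-0.04,0,0],[0,0,0]],[[-0.04,0,0],[0,0,0]],[[-0.04,0,0],[0,0,0]],[[-0.04,0,0],[0,0,0]]]'
python3 shift.py '[[[-0.04,0,0],[0,0,0]],[[-0.04,0,0],[0,0,0]],[[-0.04,0,0],[0,0,0]],[[-0.04,0,0],[0,0,0]],[[-0.04,0,0],[0,0,0]],[[-0.02,0,0],[0,0,0]],[[-0.02,0,0],[0,0,0]],[[0,0,0],[0,0,0]],[[0,0,0],[0,0,0]]]'
python3 track.py
```

```text
time_s: 10.0
ee_pos: [0.449, 0.0809, 0.0112]
eef_rot: [-3.142, -0.0, -3.042]
force: [-0.1, -1.1, -0.2]
grip_width: 0.0599
grip_force: 0.1
time_s: 10.9
ee_pos: [0.4607, 0.082, 0.0112]
eef_rot: [-3.142, -0.0, -3.042]
force: [0.2, -0.9, -0.4]
grip_width: 0.0599
grip_force: 0.0
R [(8, [-14.8, -56.4]), (1, [-21.8, -74.6])]
L [(11, [-18.3, 46.6])]
```

To row units: -0.001 m is -0.02.

```bash
python3 shift.py '[[[-0.02,0,0],[0,0,0]],[[-0.02,0,0],[0,0,0]],[[-0.02,0,0],[0,0,0]],[[-0.02,0,0],[0,0,0]],[[-0.02,0,0],[0,0,0]],[[-0.02,0,0],[0,0,0]],[[-0.02,0,0],[0,0,0]],[[-0.02,0,0],[0,0,0]],[[0,0,0],[0,0,0]],[[0,0,0],[0,0,0]]]'
python3 - <<'E'
from track import *
track()
A=viewer.camera("scene");B=viewer.camera("side")
a=cv2.resize(A["pixels"][225:310,250:380],None,fx=3,fy=3,interpolation=cv2.INTER_CUBIC)
b=cv2.resize(B["pixels"][180:290,260:400],None,fx=2.9,fy=2.9,interpolation=cv2.INTER_CUBIC)
im=np.zeros((330,800,3),np.uint8);im[:a.shape[0],:a.shape[1]]=a;im[:b.shape[0],394:394+b.shape[1]]=b[:330]
cv2.imwrite("pics/mid.png",im)
# tape from wrist view, numeric
E
```

```text
time_s: 12.0
ee_pos: [0.4687, 0.0828, 0.0112]
eef_rot: [-3.142, 0.0, -3.042]
force: [-0.6, 0.1, 0.2]
grip_width: 0.0602
grip_force: 0.0
R [(11, [-7.3, -56.3])]
L [(11, [-9.7, 46.6])]
centre mm [-8.5194 -4.8465] yaw rel 0.02295960522506662
```

To row units: -0.001 m is -0.02, -0.0005 m is -0.01, 0.01 rad / 1.5708 = 0.0064.

```bash
python3 shift.py '[[[-0.02,0,0],[0,0,0.0064]],[[-0.02,0,0],[0,0,0]],[[-0.02,0,0],[0,0,0]],[[-0.02,0,0],[0,0,0]],[[-0.02,0,0],[0,0,0]],[[-0.02,0,0],[0,0,0]],[[-0.01,0,0],[0,0,0]],[[0,0,0],[0,0,0]],[[0,0,0],[0,0,0]]]'
python3 - <<'E'
from track import *
track()
A=viewer.camera("scene");B=viewer.camera("side")
a=cv2.resize(A["pixels"][235:305,265:365],None,fx=3.9,fy=3.9,interpolation=cv2.INTER_CUBIC)
b=cv2.resize(B["pixels"][195:290,275:390],None,fx=3.4,fy=3.4,interpolation=cv2.INTER_CUBIC)
im=np.zeros((330,800,3),np.uint8);im[:a.shape[0],:a.shape[1]]=a;im[:b.shape[0],400:400+b.shape[1]]=b[:330]
cv2.imwrite("pics/mid2.png",im)
E
```

```text
time_s: 13.1
ee_pos: [0.4752, 0.0834, 0.0112]
eef_rot: [-3.142, -0.0, -3.052]
force: [0.9, 0.1, -0.0]
grip_width: 0.06
grip_force: 0.0
R [(11, [-0.8, -56.4])]
L [(12, [-3.3, 46.6])]
centre mm [-2.0541 -4.9186] yaw rel 0.023443879191941235
```

To row units: -0.0005 m is -0.01, 0.01 rad / 1.5708 = 0.0064.

```bash
python3 shift.py '[[[-0.01,0,0],[0,0,0.0064]],[[-0.01,0,0],[0,0,0]],[[-0.01,0,0],[0,0,0]],[[0,0,0],[0,0,0]],[[0,0,0],[0,0,0]]]'
python3 track.py; python3 track.py
```

```text
time_s: 13.8
ee_pos: [0.4767, 0.0836, 0.0112]
eef_rot: [3.142, 0.0, -3.062]
force: [0.5, -0.5, 0.8]
grip_width: 0.06
grip_force: 0.0
R [(12, [1.6, -56.6])]
L [(13, [-0.8, 46.8])]
centre mm [ 0.3758 -4.8833] yaw rel 0.02331317588818204
R [(12, [1.6, -56.6])]
L [(13, [-0.8, 46.8])]
centre mm [ 0.3758 -4.8833] yaw rel 0.02331317588818204
```

To row units: -0.04 m is -0.8, -0.02 m is -0.4.

```bash
python3 shift.py '[[[0.1,0,0],[0,0,0]],[[0.3,0,0],[0,0,0]],[[0.4,0,0],[0,0,0]],[[0.4,0,0],[0,0,0]],[[0.4,0,-0.4],[0,0,0]],[[0,0,-0.8],[0,0,0]],[[0,0,-0.8],[0,0,0]],[[0,0,-0.8],[0,0,0]],[[0,0,-0.4],[0,0,0]],[[0,0,0],[0,0,0]]]'
python3 - <<'E'
from track import *
track()
out=[]
for n,(x0,y0) in dict(scene=(262,200),side=(262,190)).items():
    c=viewer.camera(n);s=3.2;w,h=124,115
    k=cv2.resize(c["pixels"][y0:y0+h,x0:x0+w],None,fx=s,fy=s,interpolation=cv2.INTER_CUBIC)
    # tape edges, thin red; predicted silhouette generators at z=.048 over the tape axis, green
    for xx,z,col in((-.005,.01,(0,0,255)),(.005,.01,(0,0,255)),(0,.048,(0,255,0))):
        q=[np.r_[m+X*xx+U*yy,z] for yy in(-.085,.085)]
        q=(proj(c,q)-[x0,y0])*s;cv2.line(k,tuple(map(int,q[0])),tuple(map(int,q[1])),col,1)
    out.append(k)
cv2.imwrite("pics/final.png",np.hstack(out))
E
```

```text
time_s: 15.0
ee_pos: [0.3978, 0.0773, 0.1736]
eef_rot: [3.142, 0.005, -3.062]
force: [-0.8, 1.0, -0.5]
grip_width: 0.0603
grip_force: 0.0
R [(10, [1.4, -56.3])]
L [(14, [-1.2, 46.9])]
centre mm [ 0.1018 -4.7174] yaw rel 0.02486610968911245
```

View pics/final.png

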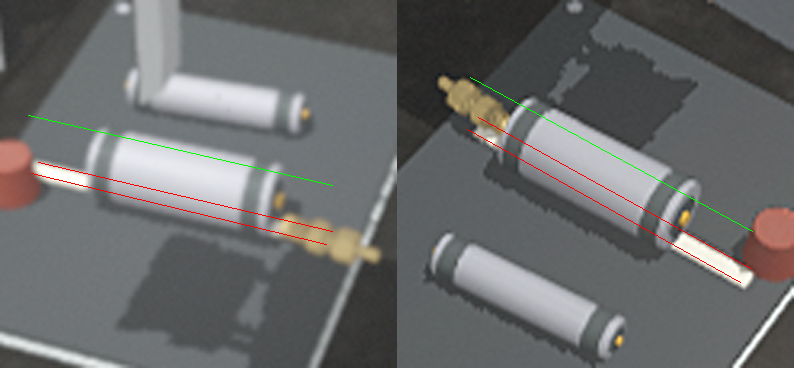

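The wide cartridge rests over the tape between the stopper and the fitting, at scene crop (185,180) and side crop (605,172). It is centred to about 0.5 mm and parallel to about 0.02 rad. The slim one is in its original place and the gripper is clear.

```bash
python3 -c "
from station import ctrl, viewer, get_obs
print(ctrl.hand_in())"
```

```text
the job is handed in; nothing more can be done
None
```

I rolled the wide cartridge onto the tape line and handed the job in at about 15 s. By my camera measurements its axis is within about 0.5 mm of the tape and 0.02 rad of parallel; the slim cartridge was never touched, and the first push passed over the wide one because the fingertips sit about 30 mm higher than `ctrl.tip_extent` says.

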